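# Start the screw press spindle in its thread

## Robot

A 7-joint arm with a two-finger parallel gripper is mounted at the origin on the work surface. World frame = base frame: x ahead of the robot, y to its left, z up, the work surface at z = 0. Lengths are in m, angles in rad, forces in N, time in s.
With the tool pointing down it reaches from about 0.4 to 0.9 m from the base axis. Payload 5.5 kg.
Tool frame: the origin (TCP) lies midway between the tips of the shut fingers; the grasp point (between the pads) lies 19 mm behind it; z points along the fingers, y is the line along which they close (so a half turn about z gives the same grasp; the last joint's range is limited). The gripper opens to 85 mm and grips with 20 to 120 N. Pads are 22 mm wide; open, the fingers measure 114 mm over their backs; the gripper's body (76 mm by 85 mm) begins 54 mm behind the grasp point. The pads swing forward as they close: fully open they stand 13 mm farther back than shut.
Start: joints at [-0.886, 0.501, -0.427, 1.55, 0.221, 1.138, -0.21], TCP at [0.266, 0.593, 0.209] pointing down, gripper open.
Joint ranges: [-2.88, 2.88], [-0.31, 2.03], [-1.54, 1.56], [0.2, 2.42], [-1.41, 4.55], [0.19, 2.02], [-2.57, 2.57]. Speed limits (rad/s): [2.57, 2.57, 3.14, 3.14, 3.14, 3.14, 3.14].

## Interface

Orientations are given as a 3x3 rotation matrix whose columns are the frame's x, y, z axes.
In Python, from cell import bot gives the robot as it stands.
- The arm moves only by the shell command python3 -m crank 'ROWS' [FORCE]. ROWS is JSON, a list of rows, each an object with "dp": the shift along the tool's x, y, z normalised to -1 to 1, where 1 is 0.02 m, a list of three; "rot": the turn, a rotation vector about the tool's x, y, z normalised to -1 to 1, where 1 is 0.12 rad, a list of three; "jaw": the closure, from 0 (fully open) to 1 (shut). In form: [{"dp": [x, y, z], "rot": [rx, ry, rz], "jaw": jaw}, ...]. A call has 1 to 5 rows; each row shifts and turns the commanded pose from where the row before left it, along the tool's axes as they then stand; what a row does not reach is not made up. A row lasts 1/10 s, in which the tool goes at most 50 mm and 8.59 degrees, less where a joint would pass 70% of its speed; a pose out of reach is approached as far as the arm can. A call with a number of a shift or a turn outside -1 to 1 is refused whole. A call with a gripper value outside its range is refused whole. The fingers move at their own pace and stop on an object; FORCE is the grip in N (left out, the last holds). Time passes only in rows, so rows that do not move let the fingers close. It gives the time, the measured TCP pose, the force, the opening and the grip force at its end, in the units of the state.
- bot.read_state(): the state, without advancing time (a new reading comes with each control period).
- bot.snapshot(name): name is "scene" or "top"; returns a dict with "frame" (384x512x3 uint8, red, green, blue), "depth" (384x512 float32, m along the optical axis (not along the pixel's ray), 0 where there is no reading), "fovy" (degrees; the focal length in pixels is half the picture's height over the tangent of half this angle, whatever the lens; pixels are square), "cx", "cy" (the principal point, pixels), "camera_from_world" (4x4, takes a point from world to camera coordinates). Camera axes: x right, y down, z forward; pixel columns grow to the right and rows downward; lengths in m; the calibration is good to about 2 mm. A picture is of the moment at which its call begins.
- bot.close_job(): hands the job in; it is judged then, once.
The state is a dict: "clock": time; "qpos": joint angles; "joint_vel": joint speeds; "joint_efforts": joint torques, N m; "tool_pos": TCP position; "orientation": TCP orientation; "ft_force": force on the tool from outside, world axes, zero at the start; "ft_torque": the same for the moment, N m; "grip_width": finger opening in m; "gripper_force": force on a finger pad.
Only numpy, scipy, OpenCV 4.12 (cv2) and the standard library are available. Lean on these libraries where they do the work, as an engineer would, in place of code of your own. Each camera call takes 0.05 s, during which the arm holds its last target. There are 200 camera calls.

## Task

The spindle of the small screw press is standing loose on the start of its thread. Turn it backward by the T-bar (counter-clockwise from above) until it drops into the thread's start, then forward (clockwise) one full turn so that the thread is started. Finish while holding the T-bar: pinch the rod in the gripper and keep hold of it, still, with the other things on the bench left where they are.

Things in the scene. Friction and masses are not known exactly. Their poses are not given: they have to be found in the camera images.
- bar_mid (a point): middle of the press's T-bar, on the spindle's upright axis, 170 to 190 mm above the bench. The T-bar is a level steel rod 12 mm thick, 150 mm long between the centres of its 18 mm ball ends, through a round head (28 mm across, top 10 mm above the rod's middle, underside 18 mm below). x axis along the rod, z up; it turns, rises and sinks with the spindle
- turn (a joint): turn of the spindle, rad: grows as the T-bar turns forward (clockwise seen from above) and may run over several turns; the start value says nothing about where the thread begins. Friction about 0.1 to 0.15 N m: it stays where it is left
- lift (a joint): height of the spindle, m: 0 = top of the thread's start, negative = lower. The spindle (about 0.65 kg) rests by its weight on the right-hand thread, 10 mm per turn. Turned backward it creeps up to about 0, then, less than a turn from where it stood, slips off the thread's start and falls 10 mm at once; turned forward from there it goes down 10 mm per turn
- press: small screw press fixed to the bench: grey iron bed 140 by 190 mm, 18 mm thick, two columns, grey bridge (50 by 185 mm, top at 130 mm, column nuts to 138 mm) with a round steel boss (52 mm across, top at 146 mm) that holds the upright spindle; only air between boss, bridge and T-bar. Origin on the spindle's axis at bench level; y axis along the bridge
- disc: loose brass blank, 40 mm across, 4 mm thick, lying on the press's bed; origin at its underside; leave alone
- loupe: small black eye loupe, 36 mm across, 34 mm tall, standing beside the press; origin at its underside; leave alone
- tin: small open aluminium tin, 44 mm across, 22 mm tall, near the press; origin at its underside; leave alone
- bowl: glass bowl, 110 mm across, 50 mm tall; origin at its underside; leave alone
- block: dark steel bench block, 75 mm square, on a 100 mm rubber pad, 36 mm tall in all; origin at its underside; leave alone
- driver: screwdriver with a dark wooden handle, 160 mm long, lying; leave alone
- brush: bench brush with a light wooden handle, 200 mm long, lying; leave alone
There are look-alikes about, which are no part of the job. What is shaped like the press but purple is not meant.

How it is judged:
By the outcome, as a careful person would: the job done as asked, in the order asked, and still so for the second after the job is handed in, while the arm keeps its last pose, push and grip.
It also fails if it takes over 72 s, if anything falls off the work surface, if the arm or the gripper's body presses on something with over 40 N, if the wrist force passes 120 N, or if a joint passes its speed limit or range.

## Working session

There is one attempt and no reset: what is moved stays moved. The work goes in short steps, Python scripts to look and compute and a shell command to move; the robot and the scene stay as the last step left them, time stands still between calls to the robot, and variables do not carry over. Pictures are saved under pics/ and viewed, at most 10 in all, crops included, and the job is handed in when it is done.

```bash
mkdir -p pics; cat > h.py <<'E'
import numpy as np,cv2
from cell import bot
def snap(n):
    s=bot.snapshot(n); s['f']=s['frame'].shape[0]/2/np.tan(np.radians(s['fovy'])/2); return s
def world(s):
    d=s['depth']; v,u=np.mgrid[:d.shape[0],:d.shape[1]]
    P=np.stack([(u-s['cx'])/s['f']*d,(v-s['cy'])/s['f']*d,d,np.ones_like(d)],-1)
    W=P@np.linalg.inv(s['camera_from_world']).T
    W=W[...,:3]; W[d==0]=np.nan; return W
E
python3 - <<'E'
from h import *
a=snap('scene');b=snap('top')
np.savez('s.npz',**{k+n:v for n,s in(('a',a),('b',b)) for k,v in s.items()})
for n,s in(('scene',a),('top',b)):
    cv2.imwrite(f'pics/{n}0.png',cv2.resize(s['frame'][...,::-1],(768,576)))
    print(n,s['fovy'],np.linalg.inv(s['camera_from_world'])[:3].round(2).tolist())
print(bot.read_state())
E
```

```text
scene 48.10927059843878 [[0.82, 0.33, -0.47, 1.06], [0.58, -0.47, 0.67, -0.79], [0.0, -0.82, -0.57, 0.79]]
top 42.8649824452701 [[0.0, -1.0, 0.1, 0.39], [-1.0, -0.0, -0.02, 0.0], [0.02, -0.1, -1.0, 1.53]]
{'clock': 0.1, 'qpos': array([-0.88579282,  0.50175526, -0.42679544,  1.55132156,  0.22080486,
        1.1382963 , -0.21030128]), 'joint_vel': array([-0.00045505, -0.00225856, -0.00149222, -0.00236815,  0.00109851,
        0.00012289, -0.00028173]), 'joint_efforts': array([-1.11613667e-02, -5.70813131e+01, -5.83835319e+00, -2.81750518e+01,
        1.05565949e-02,  5.61823166e-03,  3.75750375e-06]), 'tool_pos': array([0.26589184, 0.59241826, 0.20837123]), 'orientation': array([[-9.12365859e-01,  4.09375091e-01, -7.57482261e-04],
       [ 4.09375788e-01,  9.12364538e-01, -1.55373922e-03],
       [ 5.50378166e-05, -1.72767352e-03, -9.99998506e-01]]), 'ft_force': array([0.34323515, 1.29688653, 0.43449517]), 'ft_torque': array([ 0.04245765,  0.00521617, -0.02151888]), 'gripper_force': 0.0, 'grip_width': 0.0854127039417672}
```

View pics/scene0.png

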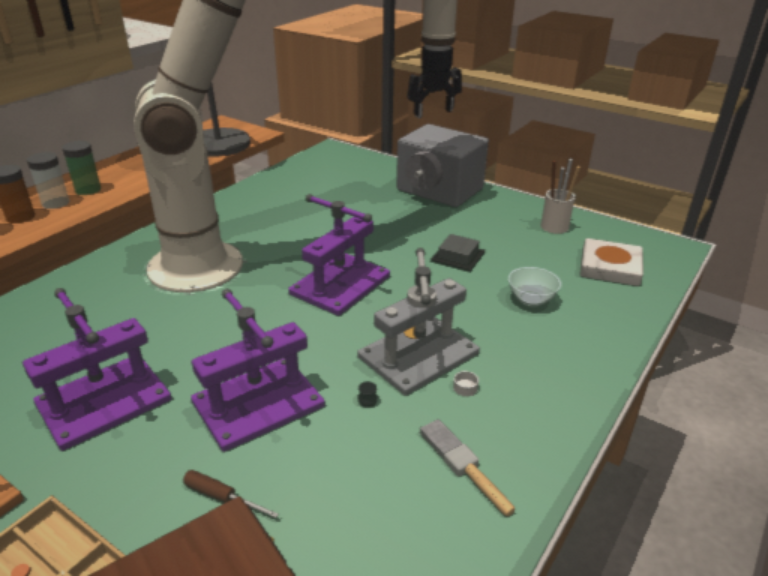

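View pics/top0.png

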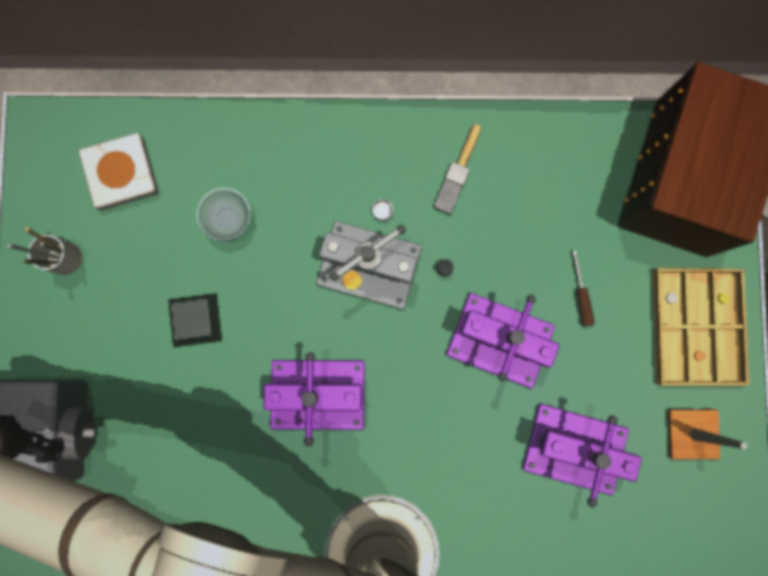

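The grey press is in the middle: in the top view its head is at about (367,253) and its rod runs from (325,277) to (402,230). In the scene view the rod runs from (421,255) to (424,297). The nearest neighbours are the loupe, the tin and a purple press at (515,338).

```bash
cat > m.py <<'E'
from h import *
def tee(s,guess=None):
    W=world(s); z=W[...,2]
    ref=np.array([0.68,0.035]) if guess is None else np.array(guess)
    m=(z>0.158)&(z<0.21)&(np.hypot(W[...,0]-ref[0],W[...,1]-ref[1])<0.11)
    return W,m
E
python3 - <<'E'
from m import *
for n in('scene','top'):
    s=snap(n);W=world(s)
    if n=='top':
        for p in((367,253),(325,277),(402,230),(383,210),(444,267),(343,262),(390,242)):
            u,v=p[0]/1.5,p[1]/1.5; print(p,W[int(v),int(u)].round(4))
        cen=W[int(253/1.5),int(367/1.5)][:2]
    m=np.zeros(1)
    if n=='scene': sc=(s,W)
for s,W in(sc,(s,W)):
    m=(W[...,2]>0.155)&(W[...,2]<0.215)&(np.hypot(W[...,0]-cen[0],W[...,1]-cen[1])<0.12)
    P=W[m];print(len(P),P.min(0).round(4),P.max(0).round(4),np.median(P,0).round(4))
    c,_,ang=cv2.minAreaRect(P[:,:2].astype(np.float32)*1000);print(c,_,ang)
im=s['frame'][110:230,180:310,::-1];cv2.imwrite('pics/c1.png',cv2.resize(im,None,fx=6,fy=5.0*6/5,interpolation=cv2.INTER_CUBIC)[:600])
cv2.imwrite('pics/c1.png',cv2.resize(s['frame'][130:215,200:300,::-1],None,fx=7,fy=7,interpolation=cv2.INTER_CUBIC))
E
```

```text
(367, 253) [0.5861 0.0297 0.192 ]
(325, 277) [0.5616 0.1198 0.0177]
(402, 230) [ 0.629  -0.0364  0.1884]
(383, 210) [ 7.049e-01 -7.000e-04 -1.300e-03]
(444, 267) [ 0.5794 -0.1273  0.0342]
(343, 262) [0.5781 0.0771 0.127 ]
(390, 242) [ 0.6351 -0.0166  0.0135]
269 [ 0.5353 -0.0436  0.1556] [0.6389 0.0904 0.1966] [0.5906 0.016  0.1892]
(587.9098510742188, 22.098663330078125) (26.302268981933594, 164.34530639648438) 35.46963882446289
323 [ 0.5337 -0.0394  0.1618] [0.6373 0.0988 0.1987] [0.5834 0.0297 0.1896]
(586.115966796875, 28.066635131835938) (26.123409271240234, 167.2143096923828) 39.52629852294922
```

View pics/c1.png

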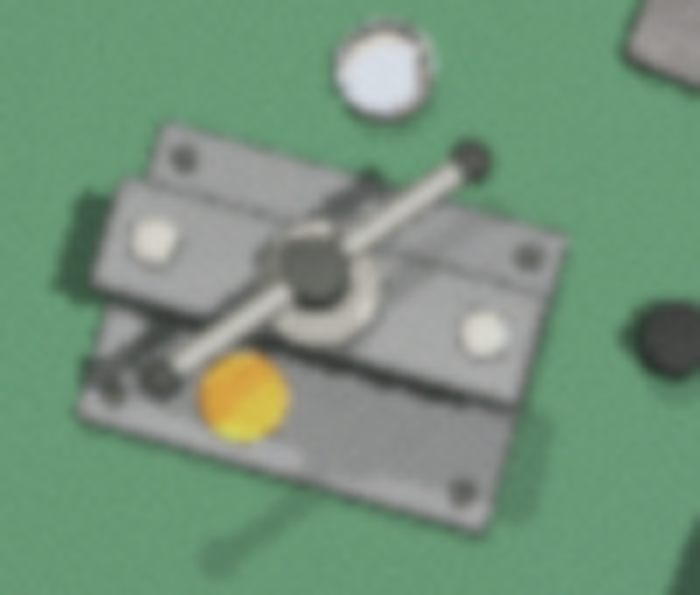

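```bash
cat >> h.py <<'E'
def at_z(s,u,v,z):
    T=np.linalg.inv(s['camera_from_world']); d=T[:3,:3]@np.array([(u-s['cx'])/s['f'],(v-s['cy'])/s['f'],1.]); o=T[:3,3]
    return o+d*(z-o[2])/d[2]
def px(s,p):
    q=s['camera_from_world']@np.append(p,1); return q[:2]/q[2]*s['f']+[s['cx'],s['cy']]
E
python3 - <<'E'
from h import *
s=snap('top')
A,H,B=[at_z(s,200+u/7-.4,130+v/7-.4,z) for u,v,z in((470,160,.183),(317,270,.193),(160,378,.183))]
print(A,H,B,(A+B)/2,np.linalg.norm(A-B),np.degrees(np.arctan2(*(A-B)[1::-1])))
W=world(s);C=(A+B)/2
h=np.hypot(W[...,0]-C[0],W[...,1]-C[1])<.01;print('head z',np.nanmedian(W[h][:,2]))
for k in(-.055,-.045,-.035,.035,.045,.055):
    u,v=px(s,C+k*(A-B)/.15).round().astype(int);print(k,W[v-1:v+2,u-1:u+2,2].round(4).max())
E
```

```text
[ 0.63145465 -0.03309916  0.183     ] [0.58549742 0.02728705 0.193     ] [0.54365531 0.08915435 0.183     ] [0.58755498 0.0280276  0.183     ] 0.15051459896261404 -54.31506127393105
head z 0.19308546295995077
-0.055 0.1916
-0.045 0.1928
-0.035 0.1932
0.035 0.1921
0.045 0.1945
0.055 0.1915
```

```bash
python3 -m crank '[{"dp":[0,0,-1],"rot":[0,0,1],"jaw":1},{"dp":[0,0,-1],"rot":[0,0,1],"jaw":1},{"dp":[0,0,0],"rot":[0,0,1],"jaw":1},{"dp":[0,0,0],"rot":[0,0,1],"jaw":1},{"dp":[0,0,0],"rot":[0,0,1],"jaw":1}]' 40
python3 -m crank '[{"dp":[0,0,0],"rot":[0,0,1],"jaw":1},{"dp":[0,0,0],"rot":[0,0,1],"jaw":1},{"dp":[0,0,0],"rot":[0,0,1],"jaw":1},{"dp":[0,0,0],"rot":[0,0,1],"jaw":1},{"dp":[0,0,0],"rot":[0,0,0.57],"jaw":1}]'
python3 -m crank '[{"dp":[-1,0.5,0],"rot":[0,0,0],"jaw":1},{"dp":[-1,0.5,0],"rot":[0,0,0],"jaw":1},{"dp":[-1,0.5,0],"rot":[0,0,0],"jaw":1},{"dp":[-1,0.5,0],"rot":[0,0,0],"jaw":1},{"dp":[-1,0.5,0],"rot":[0,0,0],"jaw":1}]'; python3 -c "
from cell import bot
s=bot.read_state();print(s['qpos'],s['orientation'])"
```

```text
clock: 0.75
tool_pos: [0.2661, 0.593, 0.2494]
orientation: [[-0.518, 0.856, 0.0], [0.856, 0.518, 0.0], [0.0, 0.0, -1.0]]
ft_force: [-1.1, 0.1, -0.4]
grip_width: 0.0121
gripper_force: 0.0
clock: 1.25
tool_pos: [0.2659, 0.5929, 0.2491]
orientation: [[0.003, 1.0, -0.0], [1.0, -0.003, -0.0], [-0.0, -0.0, -1.0]]
ft_force: [-0.4, 0.3, -0.4]
grip_width: -0.0002
gripper_force: 0.0
clock: 1.75
tool_pos: [0.3164, 0.4922, 0.2492]
orientation: [[-0.001, 1.0, -0.0], [1.0, 0.001, -0.0], [-0.0, -0.0, -1.0]]
ft_force: [-0.2, -0.1, -0.1]
grip_width: 0.0004
gripper_force: 0.0
[-0.89750385  0.3227284  -0.18535371  1.68132353  0.06420974  1.1436769
 -1.09934309] [[-7.87617212e-04  9.99999680e-01 -1.36690958e-04]
 [ 9.99999679e-01  7.87596769e-04 -1.49544912e-04]
 [-1.49437207e-04 -1.36808698e-04 -9.99999979e-01]]
```

```bash
python3 -m crank '[{"dp":[-1,0.5,0],"rot":[0,0,0],"jaw":1},{"dp":[-1,0.5,0],"rot":[0,0,0],"jaw":1},{"dp":[-1,0.5,0],"rot":[0,0,0],"jaw":1},{"dp":[-1,0.5,0],"rot":[0,0,0],"jaw":1},{"dp":[-1,0.5,0],"rot":[0,0,0],"jaw":1}]' >/dev/null
python3 -m crank '[{"dp":[-1,0.5,0],"rot":[0,0,0],"jaw":1},{"dp":[-1,0.5,0],"rot":[0,0,0],"jaw":1},{"dp":[-1,0.5,0],"rot":[0,0,0],"jaw":1},{"dp":[-1,0.5,0],"rot":[0,0,0],"jaw":1},{"dp":[-1,0.5,0],"rot":[0,0,0],"jaw":1}]' >/dev/null
python3 -m crank '[{"dp":[-1,0.5,0],"rot":[0,0,0],"jaw":1},{"dp":[-1,0.5,0],"rot":[0,0,0],"jaw":1},{"dp":[-1,0.5,0],"rot":[0,0,0],"jaw":1},{"dp":[-1,0.5,0],"rot":[0,0,0],"jaw":1},{"dp":[-1,0.5,0],"rot":[0,0,0],"jaw":1}]' >/dev/null
python3 -m crank '[{"dp":[-1,0.5,0],"rot":[0,0,0],"jaw":1},{"dp":[-1,0.5,0],"rot":[0,0,0],"jaw":1},{"dp":[-1,0.5,0],"rot":[0,0,0],"jaw":1},{"dp":[-1,0.5,0],"rot":[0,0,0],"jaw":1},{"dp":[-1,0.5,0],"rot":[0,0,0],"jaw":1}]' >/dev/null
python3 -m crank '[{"dp":[-1,0.5,0],"rot":[0,0,0],"jaw":1},{"dp":[-1,0.5,0],"rot":[0,0,0],"jaw":1},{"dp":[-1,0.5,0],"rot":[0,0,0],"jaw":1},{"dp":[-1,0.3,0],"rot":[0,0,0],"jaw":1},{"dp":[-1,0,0],"rot":[0,0,0],"jaw":1}]'; python3 -c "
from cell import bot
s=bot.read_state();print(s['qpos'])"
```

```text
clock: 4.25
tool_pos: [0.5531, -0.0075, 0.2492]
orientation: [[-0.001, 1.0, 0.0], [1.0, 0.001, -0.0], [-0.0, 0.0, -1.0]]
ft_force: [-0.5, -0.5, -0.4]
grip_width: -0.0001
gripper_force: 0.0
[-0.17075075  0.25752919  0.16252209  1.76916958 -0.04576891  1.11829338
  0.0073098 ]
```

```bash
cat >> h.py <<'E'
C=np.array([.587,.028])
def track():
    t=bot.read_state(); p=t['tool_pos'][:2]
    for n in('top','scene'):
        W=world(snap(n)).reshape(-1,3); W=W[np.isfinite(W[:,0])]
        d=W[:,:2]-C; r=np.hypot(*d.T)
        hd=W[(r<.012)&(W[:,2]>.15)&(W[:,2]<.215)]
        k=(r>.022)&(r<.082)&(W[:,2]>.152)&(W[:,2]<.212)&(np.hypot(*(W[:,:2]-p).T)>.024)
        a=np.arctan2(d[k,1],d[k,0]); w=r[k]
        e=(w*np.exp(2j*a)).sum()
        print(n,'rod deg',np.degrees(np.angle(e)/2).round(1),'coh',(abs(e)/w.sum()).round(3),k.sum(),'headz',len(hd),(np.median(hd[:,2])*1000).round(2) if len(hd) else '','rodz',(np.median(W[k,2])*1000).round(1))
    d=t['tool_pos'][:2]-C
    print('tcp pol',np.hypot(*d).round(4),np.degrees(np.arctan2(d[1],d[0])).round(1),t['tool_pos'].round(4),'F',t['ft_force'].round(1),t['clock'])
def orbit(a0,a1,n,r=.05):
    "steps in tool units (x=+Y,y=+X) from the present pose through angles"
    p=bot.read_state()['tool_pos'][:2]
    for a in np.radians(np.linspace(a0,a1,n)):
        q=C+r*np.array([np.cos(a),np.sin(a)]); d=(q-p)/.02; print([round(d[1],2),round(d[0],2)],end=' '); p=q
    print()
E
python3 -m crank '[{"dp":[-0.75,1,0],"rot":[0,0,0],"jaw":1},{"dp":[0,0.1,1],"rot":[0,0,0],"jaw":1},{"dp":[0,0,1],"rot":[0,0,0],"jaw":1},{"dp":[0,0,1],"rot":[0,0,0],"jaw":1},{"dp":[0,0,1],"rot":[0,0,0],"jaw":1}]'
python3 - <<'E'
from h import *
track(); orbit(-95,-55,5); orbit(-90,-60,4)
E
```

```text
clock: 4.75
tool_pos: [0.5744, -0.0217, 0.1685]
orientation: [[-0.001, 1.0, 0.0], [1.0, 0.001, 0.0], [0.0, 0.0, -1.0]]
ft_force: [-0.3, 0.2, 0.1]
grip_width: 0.0
gripper_force: 0.0
top rod deg -53.6 coh 0.989 103 headz 4 194.1 rodz 189.2
scene rod deg -55.6 coh 0.983 95 headz 53 193.39 rodz 188.7
tcp pol 0.0512 -104.2 [ 0.5744 -0.0217  0.1685] F [-0.3  0.2  0.1] 4.75
[np.float64(-0.01), np.float64(0.53)] [np.float64(0.0), np.float64(0.44)] [np.float64(0.08), np.float64(0.43)] [np.float64(0.15), np.float64(0.41)] [np.float64(0.22), np.float64(0.38)] 
[np.float64(-0.02), np.float64(0.75)] [np.float64(0.04), np.float64(0.43)] [np.float64(0.11), np.float64(0.42)] [np.float64(0.18), np.float64(0.39)]
```

```bash
python3 -m crank '[{"dp":[0,0.53,0],"rot":[0,0,0],"jaw":1},{"dp":[0,0.44,0],"rot":[0,0,0],"jaw":1},{"dp":[0.08,0.43,0],"rot":[0,0,0],"jaw":1},{"dp":[0.15,0.41,0],"rot":[0,0,0],"jaw":1},{"dp":[0.22,0.38,0],"rot":[0,0,0],"jaw":1}]'
python3 - <<'E'
from h import *
track(); orbit(-47,-15,5)
E
```

```text
clock: 5.35
tool_pos: [0.6195, -0.0125, 0.1698]
orientation: [[-0.0, 1.0, 0.001], [1.0, 0.0, 0.0], [0.0, 0.001, -1.0]]
ft_force: [0.0, -0.0, 0.2]
grip_width: 0.0002
gripper_force: 0.0
top rod deg -53.9 coh 0.991 88 headz 0  rodz 188.1
scene rod deg -56.5 coh 0.992 23 headz 16 159.28 rodz 189.2
tcp pol 0.0519 -51.3 [ 0.6195 -0.0125  0.1698] F [ 0.  -0.   0.2] 5.35
[np.float64(0.14), np.float64(0.08)] [np.float64(0.26), np.float64(0.24)] [np.float64(0.29), np.float64(0.2)] [np.float64(0.31), np.float64(0.16)] [np.float64(0.33), np.float64(0.11)]
```

```bash
python3 - <<'E'
from h import *
a=snap('scene')['frame'][140:280,220:340];b=snap('top')['frame'][110:230,190:310]
f=lambda i:cv2.resize(i[...,::-1],(395,460),interpolation=cv2.INTER_CUBIC)
cv2.imwrite('pics/c2.png',np.hstack([f(a),f(b)]))
E
```

```text
(no output)
```

View pics/c2.png

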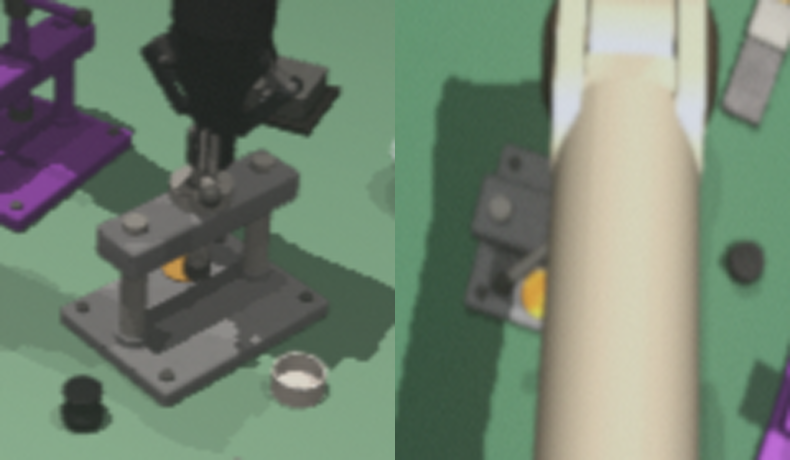

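The picture shows the fingers close behind the near arm at about (210,165) in the left crop, with the rod not clearly moved. I'll check where the TCP projects.

```bash
python3 - <<'E'
from h import *
s=snap('scene');t=bot.read_state()
A=np.append(C,.183)+.075*np.array([np.cos(np.radians(-54)),np.sin(np.radians(-54)),0])
for p in(t['tool_pos'],t['tool_pos']-[0,0,.019],t['tool_pos']+[0,0,.03],A,np.append(C,.193)): print(px(s,p).round(1),((px(s,p)-[220,140])*3.29).round())
cv2.imwrite('pics/c3.png',cv2.resize(s['frame'][160:220,250:320,::-1],None,fx=9,fy=9,interpolation=cv2.INTER_CUBIC))
print(t['joint_efforts'].round(2),t['ft_force'],t['ft_torque'])
E
```

```text
[283.7 198.7] [210. 193.]
[283.3 204.8] [208. 213.]
[284.3 188.8] [211. 161.]
[284.3 199.6] [211. 196.]
[282.2 179.9] [205. 131.]
[-2.600e-01 -5.416e+01  2.480e+00 -2.700e+01 -2.000e-02 -2.000e-02
 -0.000e+00] [-0.12764351 -0.57169548 -0.77157229] [-0.0202551  -0.01910112  0.04191221]
```

View pics/c3.png

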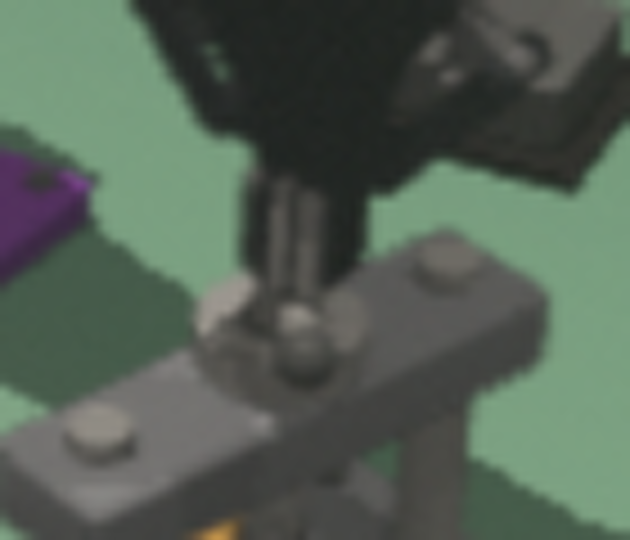

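```bash
python3 -m crank '[{"dp":[-0.3,-0.6,0],"rot":[0,0,0],"jaw":1},{"dp":[-0.2,-0.8,0],"rot":[0,0,0],"jaw":1},{"dp":[0,-0.8,0],"rot":[0,0,0],"jaw":1},{"dp":[0,0,0],"rot":[0,0,0],"jaw":1}]'
python3 - <<'E'
from h import *
track();s=snap('scene');W=world(s);p=bot.read_state()['tool_pos'];print(px(s,p))
u0,v0=px(s,p).round().astype(int)
print((W[v0-14:v0+8,u0-9:u0+10,2]*1000).round(0).astype(int)); print(((W[v0-14:v0+8,u0-9:u0+10,:2]-p[:2])[...,1]*1000).round(0).astype(int))
E
```

```text
clock: 6.0
tool_pos: [0.5719, -0.0233, 0.1692]
orientation: [[0.0, 1.0, -0.002], [1.0, -0.0, 0.0], [0.0, -0.002, -1.0]]
ft_force: [-0.1, 0.5, 0.9]
grip_width: 0.0003
gripper_force: 0.0
top rod deg -53.6 coh 0.989 103 headz 11 193.13 rodz 188.7
scene rod deg -55.7 coh 0.984 98 headz 53 193.36 rodz 189.2
tcp pol 0.0535 -106.4 [ 0.5719 -0.0233  0.1692] F [-0.1  0.5  0.9] 6.0
[267.29255073 194.71274546]
[[                  18                   16                    3
                   209                  211                  217
                   216                  218                  218
                   218                  219                  217
                   220                  216                  214
                   212                    2                   -1
                     0]
 [                  15                   15                    2
                   205                  207                  213
                   214                  214                  214
                   217                  215                  217
                   218 
[... 16880 characters left out ...]
    21
                    25                   25                   26
                    27                   29                   26
                    21                   24                   21
                    24]
 [                 159                  157                  161
                   162                   12                   13
                    11                   15                   18
                    20                   23                   22
                    24                   25                   25
                    24                   24                   23
                    24]]<stdin>:4: RuntimeWarning: invalid value encountered in cast
```

The camera puts the finger tips near z = 0.194 with the reported TCP at 0.169, so they passed over the rod. I'll lower by 22 mm, which is safe over the bridge either way, and measure again.

```bash
python3 -m crank '[{"dp":[0,0.1,0.6],"rot":[0,0,0],"jaw":1},{"dp":[0,0,0.5],"rot":[0,0,0],"jaw":1},{"dp":[0,0,0],"rot":[0,0,0],"jaw":1}]'
cat >> h.py <<'E'
def tip():
    W=world(snap('scene')).reshape(-1,3);p=bot.read_state()['tool_pos']
    k=(np.hypot(*(W[:,:2]-p[:2]).T)<.025)&(W[:,2]>.152)&(W[:,2]<.26)
    Q=W[k];print('tip z',np.sort(Q[:,2])[:6].round(4),'x,y off',(Q[Q[:,2]<Q[:,2].min()+.03,:2]-p[:2]).min(0).round(4),(Q[Q[:,2]<Q[:,2].min()+.03,:2]-p[:2]).max(0).round(4))
E
python3 - <<'E'
from h import *
tip();track();orbit(-95,-55,5)
E
```

```text
clock: 6.45
tool_pos: [0.5748, -0.0226, 0.1447]
orientation: [[-0.001, 1.0, -0.004], [1.0, 0.001, -0.0], [-0.0, -0.004, -1.0]]
ft_force: [-0.2, -0.3, -0.3]
grip_width: 0.0
gripper_force: 0.0
tip z [0.1689 0.1694 0.1695 0.1699 0.1699 0.171 ] x,y off [-0.0165 -0.0142] [0.0131 0.0077]
top rod deg -53.6 coh 0.988 102 headz 11 193.2 rodz 188.6
scene rod deg -55.9 coh 0.983 92 headz 34 185.95 rodz 189.0
tcp pol 0.052 -103.1 [ 0.5752 -0.0227  0.1455] F [ 0.2  0.5 -0. ] 6.5
[np.float64(0.05), np.float64(0.32)] [np.float64(0.0), np.float64(0.44)] [np.float64(0.08), np.float64(0.43)] [np.float64(0.15), np.float64(0.41)] [np.float64(0.22), np.float64(0.38)]
```

```bash
python3 -m crank '[{"dp":[0.05,0.32,0],"rot":[0,0,0],"jaw":1},{"dp":[0,0.44,0],"rot":[0,0,0],"jaw":1},{"dp":[0.08,0.43,0],"rot":[0,0,0],"jaw":1},{"dp":[0.15,0.41,0],"rot":[0,0,0],"jaw":1},{"dp":[0.22,0.38,0],"rot":[0,0,0],"jaw":1}]'
python3 - <<'E'
from h import *
track(); orbit(-47,-15,5)
E
```

```text
clock: 7.1
tool_pos: [0.6158, -0.013, 0.1469]
orientation: [[-0.0, 1.0, -0.002], [1.0, 0.0, -0.0], [-0.0, -0.002, -1.0]]
ft_force: [-3.5, -1.0, 0.4]
grip_width: -0.0
gripper_force: 1.4
top rod deg -32.8 coh 0.993 62 headz 0  rodz 190.2
scene rod deg -33.4 coh 0.993 44 headz 1 152.01 rodz 189.5
tcp pol 0.0501 -54.9 [ 0.6158 -0.013   0.1469] F [-3.5 -1.   0.4] 7.1
[np.float64(0.16), np.float64(0.19)] [np.float64(0.26), np.float64(0.24)] [np.float64(0.29), np.float64(0.2)] [np.float64(0.31), np.float64(0.16)] [np.float64(0.33), np.float64(0.11)]
```

```bash
python3 -m crank '[{"dp":[0.28,0.31,0],"rot":[0,0,0],"jaw":1},{"dp":[0.33,0.26,0],"rot":[0,0,0],"jaw":1},{"dp":[0.37,0.2,0],"rot":[0,0,0],"jaw":1},{"dp":[0.4,0.14,0],"rot":[0,0,0],"jaw":1}]'
python3 - <<'E'
from h import *
track(); orbit(-7,25,5)
E
```

```text
clock: 7.6
tool_pos: [0.6345, 0.0149, 0.1473]
orientation: [[-0.0, 1.0, 0.0], [1.0, 0.0, -0.001], [-0.001, 0.0, -1.0]]
ft_force: [-3.1, -2.7, 0.9]
grip_width: -0.0002
gripper_force: 1.8
top rod deg 0.0 coh nan 0 headz 0  rodz nan
scene rod deg 10.9 coh 0.978 151 headz 78 172.59 rodz 190.2
tcp pol 0.0493 -15.4 [0.6345 0.0149 0.1473] F [-3.1 -2.7  0.9] 7.6
[np.float64(0.24), np.float64(0.08)] [np.float64(0.35), np.float64(0.02)] [np.float64(0.35), np.float64(-0.03)] [np.float64(0.34), np.float64(-0.08)] [np.float64(0.33), np.float64(-0.12)] h.py:25: RuntimeWarning: invalid value encountered in scalar divide
  print(n,'rod deg',np.degrees(np.angle(e)/2).round(1),'coh',(abs(e)/w.sum()).round(3),k.sum(),'headz',len(hd),(np.median(hd[:,2])*1000).round(2) if len(hd) else '','rodz',(np.median(W[k,2])*1000).round(1))
  return _methods._mean(a, axis=axis, dtype=dtype,
  ret = ret.dtype.type(ret / rcount)
```

```bash
python3 -m crank '[{"dp":[0.24,0.08,0],"rot":[0,0,0],"jaw":1},{"dp":[0.35,0.02,0],"rot":[0,0,0],"jaw":1},{"dp":[0.35,-0.03,0],"rot":[0,0,0],"jaw":1},{"dp":[0.34,-0.08,0],"rot":[0,0,0],"jaw":1},{"dp":[0.33,-0.12,0],"rot":[0,0,0],"jaw":1}]'
python3 - 2>/dev/null <<'E'
from h import *
track(); orbit(33,65,5)
E
```

```text
clock: 8.2
tool_pos: [0.632, 0.0473, 0.1477]
orientation: [[-0.0, 1.0, 0.002], [1.0, 0.0, -0.0], [-0.0, 0.002, -1.0]]
ft_force: [0.6, -4.5, 0.8]
grip_width: 0.0002
gripper_force: 1.8
top rod deg 46.6 coh 0.993 67 headz 0  rodz 191.9
scene rod deg 53.6 coh 0.985 132 headz 80 187.91 rodz 189.7
tcp pol 0.0489 23.2 [0.632  0.0473 0.1477] F [ 0.6 -4.5  0.8] 8.2
[np.float64(0.29), np.float64(-0.13)] [np.float64(0.28), np.float64(-0.21)] [np.float64(0.25), np.float64(-0.25)] [np.float64(0.21), np.float64(-0.28)] [np.float64(0.17), np.float64(-0.31)]
```

```bash
python3 -m crank '[{"dp":[0.29,-0.13,0],"rot":[0,0,0],"jaw":1},{"dp":[0.28,-0.21,0],"rot":[0,0,0],"jaw":1},{"dp":[0.25,-0.25,0],"rot":[0,0,0],"jaw":1},{"dp":[0.21,-0.28,0],"rot":[0,0,0],"jaw":1},{"dp":[0.17,-0.31,0],"rot":[0,0,0],"jaw":1}]'
python3 - 2>/dev/null <<'E'
from h import *
track(); orbit(72,100,5)
E
```

```text
clock: 8.8
tool_pos: [0.6076, 0.0721, 0.1475]
orientation: [[-0.001, 1.0, 0.001], [1.0, 0.001, 0.001], [0.001, 0.001, -1.0]]
ft_force: [3.2, -2.0, 1.0]
grip_width: 0.0002
gripper_force: 1.5
top rod deg 87.7 coh 0.99 96 headz 30 197.46 rodz 193.2
scene rod deg -87.7 coh 0.99 102 headz 79 174.44 rodz 192.5
tcp pol 0.0487 64.9 [0.6076 0.0721 0.1475] F [ 3.2 -2.   1. ] 8.8
[np.float64(0.12), np.float64(-0.19)] [np.float64(0.08), np.float64(-0.3)] [np.float64(0.04), np.float64(-0.3)] [np.float64(0.0), np.float64(-0.31)] [np.float64(-0.03), np.float64(-0.3)]
```

```bash
python3 -m crank '[{"dp":[0.12,-0.19,0],"rot":[0,0,0],"jaw":1},{"dp":[0.08,-0.3,0],"rot":[0,0,0],"jaw":1},{"dp":[0.04,-0.3,0],"rot":[0,0,0],"jaw":1}]'
python3 - 2>/dev/null <<'E'
from h import *
track(); orbit(92,113,4)
E
```

```text
clock: 9.2
tool_pos: [0.5921, 0.0759, 0.1474]
orientation: [[-0.0, 1.0, 0.001], [1.0, 0.0, 0.0], [0.0, 0.001, -1.0]]
ft_force: [4.2, -1.9, 0.1]
grip_width: 0.0002
gripper_force: 1.6
top rod deg -72.0 coh 0.989 102 headz 46 197.79 rodz 193.4
scene rod deg -68.7 coh 0.988 101 headz 64 197.28 rodz 193.7
tcp pol 0.0482 83.9 [0.5921 0.0759 0.1474] F [ 4.2 -1.9  0.1] 9.2
[np.float64(0.08), np.float64(-0.28)] [np.float64(-0.03), np.float64(-0.3)] [np.float64(-0.07), np.float64(-0.3)] [np.float64(-0.1), np.float64(-0.29)]
```

```bash
python3 -m crank '[{"dp":[0.08,-0.28,0],"rot":[0,0,0],"jaw":1},{"dp":[-0.03,-0.3,0],"rot":[0,0,0],"jaw":1},{"dp":[-0.07,-0.3,0],"rot":[0,0,0],"jaw":1}]'
python3 - 2>/dev/null <<'E'
from h import *
track(); orbit(112,133,4)
E
```

```text
clock: 9.6
tool_pos: [0.5741, 0.0759, 0.1474]
orientation: [[-0.001, 1.0, 0.0], [1.0, 0.001, 0.001], [0.001, 0.0, -1.0]]
ft_force: [3.6, -0.7, -0.3]
grip_width: 0.0
gripper_force: 1.4
top rod deg -52.0 coh 0.988 98 headz 50 199.2 rodz 194.1
scene rod deg -50.3 coh 0.983 133 headz 74 192.19 rodz 194.2
tcp pol 0.0496 105.1 [0.5741 0.0759 0.1474] F [ 3.6 -0.7 -0.3] 9.6
[np.float64(-0.06), np.float64(-0.24)] [np.float64(-0.13), np.float64(-0.28)] [np.float64(-0.16), np.float64(-0.26)] [np.float64(-0.19), np.float64(-0.24)]
```

```bash
python3 -m crank '[{"dp":[-0.06,-0.24,0],"rot":[0,0,0],"jaw":1},{"dp":[-0.13,-0.28,0],"rot":[0,0,0],"jaw":1},{"dp":[-0.16,-0.26,0],"rot":[0,0,0],"jaw":1}]'
python3 - 2>/dev/null <<'E'
from h import *
track(); orbit(133,154,4)
E
```

```text
clock: 10.0
tool_pos: [0.5584, 0.0686, 0.1473]
orientation: [[-0.001, 1.0, 0.0], [1.0, 0.001, 0.0], [0.0, 0.0, -1.0]]
ft_force: [2.7, 0.7, -0.3]
grip_width: 0.0001
gripper_force: 1.3
top rod deg -33.6 coh 0.989 98 headz 8 198.68 rodz 193.9
scene rod deg -32.5 coh 0.975 161 headz 71 177.45 rodz 194.0
tcp pol 0.0496 125.2 [0.5584 0.0686 0.1473] F [ 2.7  0.7 -0.3] 10.0
[np.float64(-0.16), np.float64(-0.23)] [np.float64(-0.22), np.float64(-0.21)] [np.float64(-0.25), np.float64(-0.18)] [np.float64(-0.27), np.float64(-0.15)]
```

```bash
python3 -m crank '[{"dp":[-0.16,-0.23,0],"rot":[0,0,0],"jaw":1},{"dp":[-0.22,-0.21,0],"rot":[0,0,0],"jaw":1},{"dp":[-0.25,-0.18,0],"rot":[0,0,0],"jaw":1}]'
python3 - 2>/dev/null <<'E'
from h import *
track(); orbit(154,175,4)
E
```

```text
clock: 10.4
tool_pos: [0.5461, 0.0559, 0.1473]
orientation: [[-0.001, 1.0, -0.0], [1.0, 0.001, 0.0], [0.0, -0.0, -1.0]]
ft_force: [3.1, 1.3, 0.0]
grip_width: 0.0003
gripper_force: 1.2
top rod deg -14.5 coh 0.993 39 headz 0  rodz 196.3
scene rod deg -12.6 coh 0.971 187 headz 85 171.61 rodz 193.9
tcp pol 0.0496 145.7 [0.5461 0.0559 0.1473] F [3.1 1.3 0. ] 10.4
[np.float64(-0.23), np.float64(-0.16)] [np.float64(-0.28), np.float64(-0.12)] [np.float64(-0.29), np.float64(-0.08)] [np.float64(-0.3), np.float64(-0.05)]
```

```bash
python3 -m crank '[{"dp":[-0.23,-0.16,0],"rot":[0,0,0],"jaw":1},{"dp":[-0.28,-0.12,0],"rot":[0,0,0],"jaw":1},{"dp":[-0.29,-0.08,0],"rot":[0,0,0],"jaw":1}]'
python3 - 2>/dev/null <<'E'
from h import *
track(); orbit(174,195,4)
E
```

```text
clock: 10.8
tool_pos: [0.5383, 0.0394, 0.147]
orientation: [[-0.001, 1.0, -0.001], [1.0, 0.001, -0.0], [-0.0, -0.001, -1.0]]
ft_force: [1.1, 1.2, -0.8]
grip_width: 0.0003
gripper_force: 0.5
top rod deg 6.9 coh 0.993 38 headz 0  rodz 194.4
scene rod deg 9.1 coh 0.973 206 headz 65 190.25 rodz 186.3
tcp pol 0.05 166.8 [0.5383 0.0394 0.147 ] F [ 1.1  1.2 -0.8] 10.8
[np.float64(-0.23), np.float64(-0.04)] [np.float64(-0.3), np.float64(-0.01)] [np.float64(-0.3), np.float64(0.02)] [np.float64(-0.3), np.float64(0.06)]
```

```bash
python3 - 2>/dev/null <<'E'
from h import *
track()
for n in('scene','top'):
    W=world(snap(n)).reshape(-1,3);d=W[:,:2]-C;c,s_=np.cos(np.radians(7)),np.sin(np.radians(7))
    a=d[:,0]*c+d[:,1]*s_;b=-d[:,0]*s_+d[:,1]*c
    for lo,hi in((-.07,-.025),(-.012,.012),(.025,.045),(.045,.07)):
        k=(a>lo)&(a<hi)&(abs(b)<.01)&(W[:,2]>.152)&(W[:,2]<.23)
        print(n,lo,hi,k.sum(),np.percentile(W[k,2]*1000,[10,50,80,95]).round(1) if k.sum() else '')
E
```

```text
top rod deg 9.5 coh 0.993 32 headz 0  rodz 186.6
scene rod deg 8.6 coh 0.971 200 headz 66 189.44 rodz 184.4
tcp pol 0.0499 168.6 [0.5381 0.0378 0.1469] F [-0.   0.3 -0.7] 10.9
scene -0.07 -0.025 213 [181.4 196.8 219.2 225.9]
scene -0.012 0.012 64 [155.3 188.5 191.3 192.8]
scene 0.025 0.045 35 [178.1 184.5 186.5 187.2]
scene 0.045 0.07 44 [179.  184.3 186.4 187.5]
top -0.07 -0.025 0 
top -0.012 0.012 0 
top 0.025 0.045 0 
top 0.045 0.07 9 [182.9 185.8 188.7 189.9]
```

```bash
python3 -m crank '[{"dp":[0.2,0,-1],"rot":[0,0,0],"jaw":1},{"dp":[0,0,-1],"rot":[0,0,0],"jaw":1},{"dp":[-1,0.35,0],"rot":[0,0,0],"jaw":1},{"dp":[-1,0.35,0],"rot":[0,0,0],"jaw":1},{"dp":[-0.75,0.35,0],"rot":[0,0,0],"jaw":1}]'
python3 -m crank '[{"dp":[0,0,0.3],"rot":[0,0,0],"jaw":1},{"dp":[0,0,0.8],"rot":[0,0,0],"jaw":1},{"dp":[0,0,0.8],"rot":[0,0,0],"jaw":1},{"dp":[0,0,0.7],"rot":[0,0,0],"jaw":1}]'
python3 - 2>/dev/null <<'E'
from h import *
track();track(); tip(); orbit(226,190,5)
E
```

```text
clock: 11.6
tool_pos: [0.5605, -0.0124, 0.1876]
orientation: [[-0.0, 1.0, 0.0], [1.0, 0.0, -0.0], [-0.0, 0.0, -1.0]]
ft_force: [-0.3, -0.0, 0.2]
grip_width: -0.0001
gripper_force: 0.0
clock: 12.0
tool_pos: [0.5594, -0.0098, 0.1339]
orientation: [[-0.002, 1.0, -0.001], [1.0, 0.002, 0.001], [0.001, -0.001, -1.0]]
ft_force: [0.7, 0.5, -0.6]
grip_width: 0.0002
gripper_force: 0.0
top rod deg 0.0 coh nan 0 headz 0  rodz nan
scene rod deg 12.4 coh 0.705 162 headz 60 189.11 rodz 185.6
tcp pol 0.0468 -126.1 [ 0.5594 -0.0098  0.1339] F [ 0.7  0.5 -0.6] 12.0
top rod deg 14.1 coh 1.0 1 headz 0  rodz 186.8
scene rod deg 8.9 coh 0.771 150 headz 64 188.9 rodz 185.1
tcp pol 0.0479 -127.2 [ 0.558  -0.0102  0.1328] F [ 0.1 -0.   0.1] 12.1
tip z [0.1589 0.159  0.1605 0.1606 0.1608 0.1624] x,y off [-0.0152 -0.0157] [0.0129 0.0054]
[np.float64(0.14), np.float64(-0.41)] [np.float64(0.29), np.float64(-0.26)] [np.float64(0.33), np.float64(-0.21)] [np.float64(0.36), np.float64(-0.16)] [np.float64(0.38), np.float64(-0.1)]
```

```bash
python3 -m crank '[{"dp":[0.14,-0.41,0],"rot":[0,0,0],"jaw":1},{"dp":[0.29,-0.26,0],"rot":[0,0,0],"jaw":1},{"dp":[0.33,-0.21,0],"rot":[0,0,0],"jaw":1},{"dp":[0.36,-0.16,0],"rot":[0,0,0],"jaw":1},{"dp":[0.38,-0.1,0],"rot":[0,0,0],"jaw":1}]'
python3 - 2>/dev/null <<'E'
from h import *
track(); orbit(182,150,5)
E
```

```text
clock: 12.75
tool_pos: [0.5378, 0.0188, 0.1358]
orientation: [[-0.0, 1.0, 0.002], [1.0, 0.0, -0.001], [-0.001, 0.002, -1.0]]
ft_force: [2.6, -2.4, 0.6]
grip_width: -0.0004
gripper_force: 1.3
top rod deg -10.1 coh 0.993 42 headz 0  rodz 184.8
scene rod deg -13.4 coh 0.875 134 headz 61 188.73 rodz 184.6
tcp pol 0.0501 -169.5 [0.5378 0.0188 0.1358] F [ 2.6 -2.4  0.6] 12.75
[np.float64(0.29), np.float64(-0.01)] [np.float64(0.35), np.float64(0.01)] [np.float64(0.34), np.float64(0.06)] [np.float64(0.33), np.float64(0.11)] [np.float64(0.31), np.float64(0.15)]
```

```bash
python3 -m crank '[{"dp":[0.29,-0.01,0],"rot":[0,0,0],"jaw":1},{"dp":[0.35,0.01,0],"rot":[0,0,0],"jaw":1},{"dp":[0.34,0.06,0],"rot":[0,0,0],"jaw":1},{"dp":[0.33,0.11,0],"rot":[0,0,0],"jaw":1},{"dp":[0.31,0.15,0],"rot":[0,0,0],"jaw":1}]'
python3 - 2>/dev/null <<'E'
from h import *
track(); orbit(142,110,5); orbit(142,70,10)
E
```

```text
clock: 13.35
tool_pos: [0.5433, 0.0517, 0.135]
orientation: [[-0.001, 1.0, -0.001], [1.0, 0.001, -0.0], [-0.0, -0.001, -1.0]]
ft_force: [-0.9, -3.6, 0.0]
grip_width: 0.0001
gripper_force: 1.3
top rod deg -54.0 coh 0.992 77 headz 0  rodz 183.5
scene rod deg -52.9 coh 0.858 101 headz 47 188.83 rodz 184.4
tcp pol 0.0497 151.5 [0.5433 0.0517 0.135 ] F [-0.9 -3.6  0. ] 13.35
[np.float64(0.28), np.float64(0.19)] [np.float64(0.26), np.float64(0.23)] [np.float64(0.22), np.float64(0.27)] [np.float64(0.18), np.float64(0.3)] [np.float64(0.14), np.float64(0.32)] 
[np.float64(0.28), np.float64(0.19)] [np.float64(0.26), np.float64(0.23)] [np.float64(0.22), np.float64(0.27)] [np.float64(0.18), np.float64(0.3)] [np.float64(0.14), np.float64(0.32)] [np.float64(0.1), np.float64(0.34)] [np.float64(0.05), np.float64(0.35)] [np.float64(0.0), np.float64(0.35)] [np.float64(-0.05), np.float64(0.35)] [np.float64(-0.1), np.float64(0.34)]
```

```bash
python3 -m crank '[{"dp":[0.28,0.19,0],"rot":[0,0,0],"jaw":1},{"dp":[0.26,0.23,0],"rot":[0,0,0],"jaw":1},{"dp":[0.22,0.27,0],"rot":[0,0,0],"jaw":1},{"dp":[0.18,0.3,0],"rot":[0,0,0],"jaw":1},{"dp":[0.14,0.32,0],"rot":[0,0,0],"jaw":1}]'
python3 -m crank '[{"dp":[0.1,0.34,0],"rot":[0,0,0],"jaw":1},{"dp":[0.05,0.35,0],"rot":[0,0,0],"jaw":1},{"dp":[0,0.35,0],"rot":[0,0,0],"jaw":1},{"dp":[-0.05,0.35,0],"rot":[0,0,0],"jaw":1},{"dp":[-0.1,0.34,0],"rot":[0,0,0],"jaw":1}]'
python3 - 2>/dev/null <<'E'
from h import *
track(); orbit(62,-10,10)
E
```

```text
clock: 13.95
tool_pos: [0.5701, 0.0735, 0.1351]
orientation: [[-0.001, 1.0, -0.001], [1.0, 0.001, 0.0], [0.0, -0.001, -1.0]]
ft_force: [-2.0, -2.3, 0.9]
grip_width: 0.0
gripper_force: 1.3
clock: 14.45
tool_pos: [0.6052, 0.0733, 0.1352]
orientation: [[-0.001, 1.0, -0.0], [1.0, 0.001, 0.001], [0.001, -0.0, -1.0]]
ft_force: [-2.1, -0.4, 0.1]
grip_width: -0.0
gripper_force: 1.0
top rod deg 43.3 coh 0.989 98 headz 39 185.98 rodz 181.5
scene rod deg 43.4 coh 0.932 228 headz 61 185.73 rodz 180.8
tcp pol 0.0488 68.1 [0.6052 0.0733 0.1352] F [-2.1 -0.4  0.1] 14.45
[np.float64(-0.03), np.float64(0.21)] [np.float64(-0.18), np.float64(0.3)] [np.float64(-0.22), np.float64(0.27)] [np.float64(-0.26), np.float64(0.23)] [np.float64(-0.29), np.float64(0.2)] [np.float64(-0.31), np.float64(0.15)] [np.float64(-0.33), np.float64(0.11)] [np.float64(-0.34), np.float64(0.06)] [np.float64(-0.35), np.float64(0.01)] [np.float64(-0.35), np.float64(-0.04)]
```

```bash
python3 -m crank '[{"dp":[-0.03,0.21,0],"rot":[0,0,0],"jaw":1},{"dp":[-0.18,0.3,0],"rot":[0,0,0],"jaw":1},{"dp":[-0.22,0.27,0],"rot":[0,0,0],"jaw":1},{"dp":[-0.26,0.23,0],"rot":[0,0,0],"jaw":1},{"dp":[-0.29,0.2,0],"rot":[0,0,0],"jaw":1}]'
python3 -m crank '[{"dp":[-0.31,0.15,0],"rot":[0,0,0],"jaw":1},{"dp":[-0.33,0.11,0],"rot":[0,0,0],"jaw":1},{"dp":[-0.34,0.06,0],"rot":[0,0,0],"jaw":1},{"dp":[-0.35,0.01,0],"rot":[0,0,0],"jaw":1},{"dp":[-0.35,-0.04,0],"rot":[0,0,0],"jaw":1}]'
python3 - 2>/dev/null <<'E'
from h import *
track(); orbit(-18,-90,10)
E
```

```text
clock: 15.05
tool_pos: [0.6293, 0.0531, 0.1353]
orientation: [[-0.001, 1.0, 0.0], [1.0, 0.001, 0.0], [0.0, 0.0, -1.0]]
ft_force: [-1.9, 1.5, 0.2]
grip_width: -0.0002
gripper_force: 1.0
clock: 15.55
tool_pos: [0.6351, 0.0194, 0.1355]
orientation: [[-0.001, 1.0, 0.001], [1.0, 0.001, 0.0], [0.0, 0.001, -1.0]]
ft_force: [0.2, 3.7, -0.6]
grip_width: -0.0003
gripper_force: 1.4
top rod deg 0.0 coh nan 0 headz 0  rodz nan
scene rod deg -33.9 coh 0.959 170 headz 43 183.78 rodz 179.5
tcp pol 0.0488 -10.1 [0.6351 0.0194 0.1355] F [ 0.2  3.7 -0.6] 15.55
[np.float64(-0.25), np.float64(-0.02)] [np.float64(-0.32), np.float64(-0.13)] [np.float64(-0.3), np.float64(-0.17)] [np.float64(-0.27), np.float64(-0.21)] [np.float64(-0.24), np.float64(-0.25)] [np.float64(-0.21), np.float64(-0.28)] [np.float64(-0.16), np.float64(-0.31)] [np.float64(-0.12), np.float64(-0.33)] [np.float64(-0.07), np.float64(-0.34)] [np.float64(-0.02), np.float64(-0.35)]
```

```bash
python3 -m crank '[{"dp":[-0.25,-0.02,0],"rot":[0,0,0],"jaw":1},{"dp":[-0.32,-0.13,0],"rot":[0,0,0],"jaw":1},{"dp":[-0.3,-0.17,0],"rot":[0,0,0],"jaw":1},{"dp":[-0.27,-0.21,0],"rot":[0,0,0],"jaw":1},{"dp":[-0.24,-0.25,0],"rot":[0,0,0],"jaw":1}]'
python3 -m crank '[{"dp":[-0.21,-0.28,0],"rot":[0,0,0],"jaw":1},{"dp":[-0.16,-0.31,0],"rot":[0,0,0],"jaw":1},{"dp":[-0.12,-0.33,0],"rot":[0,0,0],"jaw":1},{"dp":[-0.07,-0.34,0],"rot":[0,0,0],"jaw":1},{"dp":[-0.02,-0.35,0],"rot":[0,0,0],"jaw":1}]'
python3 - 2>/dev/null <<'E'
from h import *
track(); orbit(-98,-138,6)
E
```

```text
clock: 16.15
tool_pos: [0.6191, -0.0088, 0.1355]
orientation: [[-0.0, 1.0, 0.001], [1.0, 0.0, -0.0], [-0.0, 0.001, -1.0]]
ft_force: [2.8, 1.6, 0.7]
grip_width: -0.0004
gripper_force: 1.2
clock: 16.65
tool_pos: [0.5865, -0.0202, 0.1354]
orientation: [[-0.0, 1.0, 0.001], [1.0, 0.0, -0.001], [-0.001, 0.001, -1.0]]
ft_force: [2.1, 0.9, -0.2]
grip_width: 0.0001
gripper_force: 1.2
top rod deg 65.3 coh 0.988 102 headz 0  rodz 177.6
scene rod deg 63.7 coh 0.901 172 headz 19 169.45 rodz 177.5
tcp pol 0.0482 -90.6 [ 0.5865 -0.0202  0.1354] F [ 2.1  0.9 -0.2] 16.65
[np.float64(-0.06), np.float64(-0.26)] [np.float64(0.07), np.float64(-0.34)] [np.float64(0.12), np.float64(-0.33)] [np.float64(0.16), np.float64(-0.31)] [np.float64(0.21), np.float64(-0.28)] [np.float64(0.24), np.float64(-0.25)]
```

```bash
python3 -m crank '[{"dp":[-0.06,-0.26,0.1],"rot":[0,0,0],"jaw":1},{"dp":[0.07,-0.34,0],"rot":[0,0,0],"jaw":1},{"dp":[0.12,-0.33,0],"rot":[0,0,0],"jaw":1},{"dp":[0.16,-0.31,0],"rot":[0,0,0],"jaw":1},{"dp":[0.21,-0.28,0],"rot":[0,0,0],"jaw":1}]'
python3 -m crank '[{"dp":[0.24,-0.25,0],"rot":[0,0,0],"jaw":1},{"dp":[0.12,-0.12,0],"rot":[0,0,0],"jaw":1},{"dp":[0,0,0],"rot":[0,0,0],"jaw":1}]'
python3 - 2>/dev/null <<'E'
from h import *
track(); orbit(-145,-155,3);print(bot.read_state()['qpos'].round(2))
E
```

```text
clock: 17.25
tool_pos: [0.5556, -0.0096, 0.1331]
orientation: [[-0.0, 1.0, -0.001], [1.0, 0.0, -0.0], [-0.0, -0.001, -1.0]]
ft_force: [2.7, -1.3, -1.3]
grip_width: -0.0
gripper_force: 1.1
clock: 17.55
tool_pos: [0.5481, -0.0016, 0.1331]
orientation: [[-0.002, 1.0, -0.001], [1.0, 0.002, 0.0], [0.0, -0.001, -1.0]]
ft_force: [-0.0, -0.8, 0.5]
grip_width: 0.0004
gripper_force: 0.1
top rod deg 0.0 coh nan 0 headz 0  rodz nan
scene rod deg 16.4 coh 0.871 177 headz 41 180.24 rodz 175.6
tcp pol 0.0489 -142.8 [ 0.5481 -0.0016  0.1331] F [-0.  -0.8  0.5] 17.55
[np.float64(0.06), np.float64(-0.12)] [np.float64(0.18), np.float64(-0.12)] [np.float64(0.19), np.float64(-0.1)] 
[-0.17  0.38  0.16  1.89 -0.08  0.87  0.02]
```

```bash
python3 -m crank '[{"dp":[0.1,-0.12,0],"rot":[0,0,0],"jaw":1},{"dp":[0.18,-0.12,0],"rot":[0,0,0],"jaw":1},{"dp":[0.14,-0.08,0],"rot":[0,0,0],"jaw":1},{"dp":[0,0,0],"rot":[0,0,0],"jaw":1}]'
python3 - 2>/dev/null <<'E'
from h import *
track()
E
```

```text
clock: 18.05
tool_pos: [0.5424, 0.0066, 0.1333]
orientation: [[-0.001, 1.0, -0.0], [1.0, 0.001, 0.0], [0.0, -0.0, -1.0]]
ft_force: [1.1, -0.9, -0.7]
grip_width: -0.0004
gripper_force: 0.3
top rod deg 5.2 coh 0.993 32 headz 0  rodz 175.4
scene rod deg 5.1 coh 0.884 157 headz 44 180.57 rodz 174.9
tcp pol 0.0495 -154.4 [0.5424 0.0066 0.1333] F [ 1.1 -0.9 -0.7] 18.05
```

```bash
python3 -m crank '[{"dp":[-0.3,0,-0.3],"rot":[0,0,0],"jaw":1},{"dp":[0,0,-1],"rot":[0,0,0],"jaw":1},{"dp":[0,0,-1],"rot":[0,0,0],"jaw":0.5},{"dp":[1,0,-0.7],"rot":[0,0,0],"jaw":0},{"dp":[0.15,0,0],"rot":[0,0,0.36],"jaw":0}]'
python3 -m crank '[{"dp":[0,0,0],"rot":[0,0,1],"jaw":0},{"dp":[0,0,0],"rot":[0,0,1],"jaw":0},{"dp":[0,0,0],"rot":[0,0,1],"jaw":0},{"dp":[0,0,0],"rot":[0,0,1],"jaw":0},{"dp":[0,0,0],"rot":[0,0,1],"jaw":0}]' >/dev/null
python3 -m crank '[{"dp":[0,0,0],"rot":[0,0,1],"jaw":0},{"dp":[0,0,0],"rot":[0,0,1],"jaw":0},{"dp":[0,0,0],"rot":[0,0,1],"jaw":0},{"dp":[0,0,0],"rot":[0,0,1],"jaw":0},{"dp":[0,0,0],"rot":[0,0,1],"jaw":0}]' >/dev/null
python3 -m crank '[{"dp":[0,0,0],"rot":[0,0,1],"jaw":0},{"dp":[0,0,0],"rot":[0,0,1],"jaw":0},{"dp":[0,0,0],"rot":[0,0,0],"jaw":0}]'
python3 - 2>/dev/null <<'E'
from h import *
track();s=bot.read_state();print(s['qpos'].round(2));R=s['orientation']
q=np.array([.5422,.0241,s['tool_pos'][2]]);print('tool d/.02',(R.T@(q-s['tool_pos'])/.02).round(2))
W=world(snap('scene')).reshape(-1,3);p=s['tool_pos'];k=(np.hypot(*(W[:,:2]-p[:2]).T)<.07)&(W[:,2]>.19)&(W[:,2]<.3)
print(np.sort(W[k,2])[:8].round(4))
E
```

```text
clock: 18.65
tool_pos: [0.5441, 0.0251, 0.196]
orientation: [[0.041, 0.999, 0.004], [0.999, -0.041, 0.002], [0.002, 0.004, -1.0]]
ft_force: [1.6, 0.7, 0.3]
grip_width: 0.0435
gripper_force: 0.0
clock: 19.95
tool_pos: [0.5425, 0.0228, 0.1936]
orientation: [[0.996, 0.087, -0.0], [0.087, -0.996, 0.0], [-0.0, -0.0, -1.0]]
ft_force: [0.4, -0.3, 0.4]
grip_width: 0.0854
gripper_force: 0.0
top rod deg 0.0 coh nan 0 headz 0  rodz nan
scene rod deg 1.6 coh 0.978 141 headz 41 180.72 rodz 174.7
tcp pol 0.0448 -173.3 [0.5425 0.0228 0.1936] F [ 0.4 -0.3  0.4] 19.95
[-0.43  0.31  0.41  1.86 -0.15  1.   -1.44]
tool d/.02 [-0.01 -0.06  0.  ]
[0.227  0.2289 0.23   0.2304 0.2305 0.2306 0.2309 0.2311]
```

```bash
python3 -m crank '[{"dp":[0,0,0.8],"rot":[0,0,0],"jaw":0},{"dp":[0,0,0.8],"rot":[0,0,0],"jaw":0},{"dp":[0,0,0.8],"rot":[0,0,0],"jaw":0},{"dp":[0,0,0.8],"rot":[0,0,0],"jaw":0},{"dp":[0,0,0],"rot":[0,0,0],"jaw":0.4}]' 30
python3 - 2>/dev/null <<'E'
from h import *
track()
a=snap('scene')['frame'][150:240,230:350]
cv2.imwrite('pics/c4.png',cv2.resize(a[...,::-1],None,fx=6,fy=6,interpolation=cv2.INTER_CUBIC))
E
```

```text
clock: 20.6
tool_pos: [0.5408, 0.0229, 0.1274]
orientation: [[0.996, 0.09, -0.004], [0.09, -0.996, -0.0], [-0.004, 0.0, -1.0]]
ft_force: [-0.2, -0.7, 0.6]
grip_width: 0.0731
gripper_force: 0.0
top rod deg 8.5 coh 0.909 39 headz 0  rodz 176.8
scene rod deg 2.4 coh 0.318 388 headz 40 180.58 rodz 177.6
tcp pol 0.0465 -173.7 [0.5408 0.0229 0.1274] F [-0.2 -0.7  0.6] 20.6
```

View pics/c4.png

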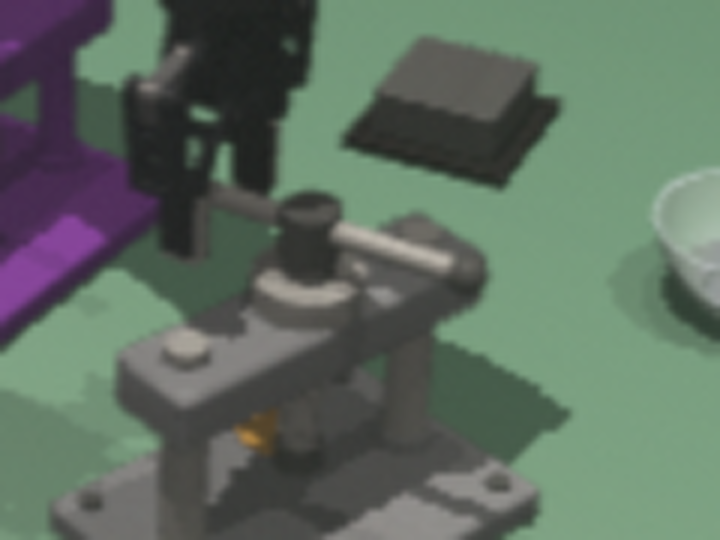

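The picture shows the rod at (230,200) between the two open fingers (tips at (185,255) and (260,190)), with the head just above the boss. I'll close the fingers now.

```bash
python3 -m crank '[{"dp":[0,0,0],"rot":[0,0,0],"jaw":0.7},{"dp":[0,0,0],"rot":[0,0,0],"jaw":0.8},{"dp":[0,0,0],"rot":[0,0,0],"jaw":0.9},{"dp":[0,0,0],"rot":[0,0,0],"jaw":1},{"dp":[0,0,0],"rot":[0,0,0],"jaw":1}]' 30
python3 -m crank '[{"dp":[0,0,0],"rot":[0,0,0],"jaw":1},{"dp":[0,0,0],"rot":[0,0,0],"jaw":1},{"dp":[0,0,0],"rot":[0,0,0],"jaw":1}]' 40
python3 - 2>/dev/null <<'E'
from h import *
track()
s=snap('scene');a=s['frame'][150:240,230:350]
W=world(s).reshape(-1,3);k=(abs(W[:,0]-.640)<.02)&(abs(W[:,1]-.033)<.03)&(W[:,2]>.155)&(W[:,2]<.2);d=W[k,:2]-C
print(k.sum(),'far-end deg',np.degrees(np.arctan2(d[:,1].mean(),d[:,0].mean())))
cv2.imwrite('pics/c5.png',cv2.resize(a[...,::-1],None,fx=6,fy=6,interpolation=cv2.INTER_CUBIC))
E
```

```text
clock: 21.25
tool_pos: [0.5431, 0.0234, 0.13]
orientation: [[0.996, 0.089, 0.001], [0.089, -0.996, 0.001], [0.001, -0.0, -1.0]]
ft_force: [-1.1, 0.9, 6.3]
grip_width: 0.0108
gripper_force: 29.3
clock: 21.55
tool_pos: [0.5431, 0.0233, 0.13]
orientation: [[0.996, 0.088, 0.001], [0.088, -0.996, 0.001], [0.001, -0.0, -1.0]]
ft_force: [-1.3, 1.1, 6.2]
grip_width: 0.0107
gripper_force: 38.9
top rod deg 5.5 coh 0.992 28 headz 0  rodz 175.8
scene rod deg 6.9 coh 0.782 178 headz 48 180.54 rodz 175.9
tcp pol 0.0442 -173.9 [0.5431 0.0233 0.13  ] F [-1.3  1.1  6.2] 21.55
71 far-end deg -0.10707045835212745
```

View pics/c5.png

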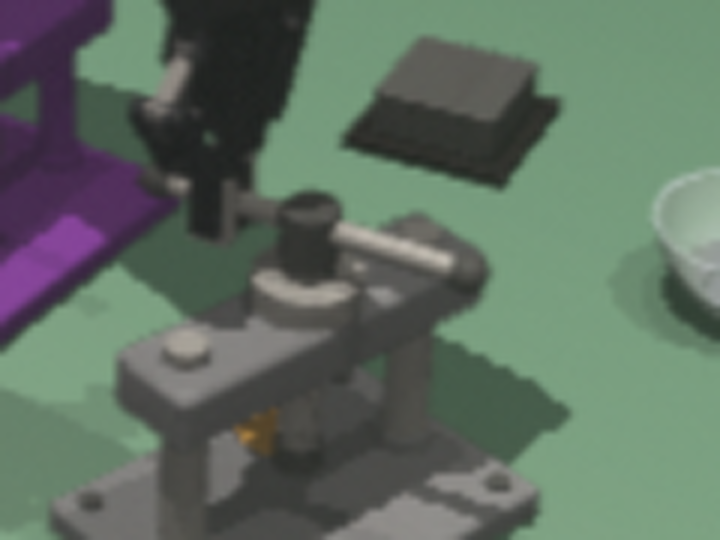

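The picture shows the rod pinched at (215,205), with the opening at 10.7 mm and 39 N on the pads. The head is 20 mm below its peak, as it should be after the drop and one turn.

```bash
python3 -c "
from cell import bot
print(bot.read_state()['joint_vel'].round(3)); print(bot.close_job())"
```

```text
[-0.     0.002  0.     0.002  0.001 -0.002 -0.   ]
the job is handed in; nothing more can be done
None
```

The job is handed in: the spindle was turned backward until it dropped 10 mm into the thread, then forward one full turn (about 363°, measured by camera), and the gripper is holding the T-bar rod still.

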